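# Find the rocking corner of the portioning plate and set its levelling cam

### The arm

A 6-joint arm with a two-finger parallel gripper is mounted at the origin on a cart in front of the work surface, level with it; the furniture and walls round the work are solid. World frame = base frame: x ahead of the robot, y to its left, z up, the work surface at z = 0. Lengths are in mm, angles in rad, forces in N, time in s.
With the tool pointing down it reaches from about 300 to 875 mm from the base axis. Payload 6.4 kg.
Tool frame: the origin (TCP) lies on the centre line of the jaws, within the pads' length; the fingertips stand 17 mm ahead of it and the grasp point (between the pads) lies 2 mm behind it; z points along the fingers, y is the line along which they close (so a half turn about z gives the same grasp; the last joint's range is limited). The gripper opens to 88 mm and grips with 3 to 60 N. Pads are 18 mm wide; open, the fingers measure 123 mm over their backs; the gripper's body (75 mm by 187 mm) begins 45 mm behind the grasp point.
Start: joints at [1.137, 0.181, 1.607, -0, 1.354, -0.206], TCP at [129.842, 560.163, 255.714] pointing down, gripper open.
Joint ranges: [-2.99, 2.99], [-0.89, 2.07], [0.3, 2.58], [-1.14, 4.28], [0, 2.63], [-3.12, 3.12]. Speed limits (rad/s): [2.57, 2.57, 3.01, 3.14, 3.14, 3.14].

### API

Orientations are given as a rotation vector (axis times angle).
In Python, from plant import * gives the robot as it stands. The module is installed in compiled form; this text tells all that it offers.
- The arm moves only by the tool move_arm, never from a script. Its argument "targets" is a list that holds one entry, the list of rows, each a list of 4 numbers: the shift along the tool's x, y, z in m, then the turn about the tool's z in degrees. A call has 1 to 12 rows; each row shifts and turns the commanded pose from where the row before left it, along the tool's axes as they then stand; what a row does not reach is not made up. A row lasts 1/8 s, in which the tool goes at most 62.5 mm and 10.7 degrees, less where a joint would pass 70% of its speed; a pose out of reach is approached as far as the arm can. A call is refused whole if a number of a shift passes 0.0625 or a number of a turn 10.7, either way. A call with a gripper value outside its range is refused whole. "grip" is the closure, from 0 (fully open) to 1 (shut), set as the call begins (left out, the last holds). The fingers move at their own pace and stop on an object; "newtons" is the grip in N (left out, the last holds). Time passes only in rows, so rows that do not move let the fingers close. It gives the time, the measured TCP pose, the force, the opening and the grip force at its end, in the units of the state.
- get_obs(): the state, without advancing time (a new reading comes with each control period).
- camera(name): name is "side" or "top"; returns a dict with "image" (480x640x3 uint8, red, green, blue), "z_map" (480x640 float32, mm along the optical axis (not along the pixel's ray), 0 where there is no reading), "fx", "fy", "cx", "cy" (pixels), "distortion" ([k1, k2, p1, p2, k3] as OpenCV has them; the pictures are not rectified), "position" and "orientation" of the camera in the world. Camera axes: x right, y up, looking along -z (the intrinsics and any distortion apply to the point x, -y, -z); pixel columns grow to the right and rows downward; lengths in mm; the calibration is good to about 2 mm. A picture is of the moment at which its call begins.
- hand_in(): hands the job in; it is judged then, once.
The state is a dict: "time_s": time; "qpos": joint angles; "joint_vel": joint speeds; "joint_torque": joint torques, N m; "eef_pos": TCP position; "tcp_rot": TCP orientation; "force": force on the tool from outside, world axes, zero at the start; "torque": the same for the moment, N m; "width": finger opening in mm; "grasp_force": force on a finger pad.
Only numpy, scipy, OpenCV 4.12 (cv2) and the standard library are available. Lean on these libraries where they do the work, as an engineer would, in place of code of your own. Each camera call takes 0.05 s, during which the arm holds its last target. There are 200 camera calls.

### The job

The small steel portioning plate rocks at one corner. Press down on its corners with the closed fingertips until you find the one that gives way, let it go, press the thumb lever beside that corner all the way down flat so that its cam takes up the gap, and then press firmly on the same corner once more to make sure that the lever's cam now carries it. Leave the other three levers raised, do not lift or shift the plate, leave the sauce cup standing on it and the things around undisturbed, and finish clear of everything.

Things in the scene. Friction and masses are not known exactly. Their poses are not given: they have to be found in the camera images.
- plate: steel plate, 140 (x) x 200 (y) x 8 mm, 1.6 kg, lying loose and level on the stand; its underside is 34 mm and its top 42 mm above the worktop. Origin at the centre of its underside, x towards its far edge, y towards its left edge. Pressed near the rocking corner it gives way there by about 5 mm (3 to 5 N bring it to its stop) and springs back; the other three corners do not give
- stand: low steel levelling stand fixed to the worktop under the plate, origin under its middle, axes as the plate's. At each corner it has a steel seat and a soft sprung buffer (350 N/m) that holds the plate level at rest; the seat of one corner, a different one each time, is worn 6.5 mm short inside its soft cap, which does not show. Beside each corner a thumb lever points outwards
- corner_near_left (a point): point on the plate's top near its near left (-x, +y) corner, 18 mm in from the long (near or far) edge and 26 mm in from the short (left or right) edge: the place to press; z axis up
- corner_near_right (a point): point on the plate's top near its near right (-x, -y) corner, 18 mm in from the long (near or far) edge and 26 mm in from the short (left or right) edge: the place to press; z axis up
- corner_far_left (a point): point on the plate's top near its far left (+x, +y) corner, 18 mm in from the long (near or far) edge and 26 mm in from the short (left or right) edge: the place to press; z axis up
- corner_far_right (a point): point on the plate's top near its far right (+x, -y) corner, 18 mm in from the long (near or far) edge and 26 mm in from the short (left or right) edge: the place to press; z axis up
- lever_near_left (a joint): angle of the steel thumb lever beside the near left (-x, +y) corner, in rad: 0 to 0.1 at the start = raised, sloping up and outwards at about 52 deg; 0.9 = pressed down flat, level with the worktop. Takes 2 to 3 N at the tab and stays where it is left. Flat, its cam fills the gap of a short seat to within 1 mm
- tab_near_left (a point): centre of the upper face of this lever's thumb tab (28 mm wide, 36 mm long, 5 mm thick). The lever points to the left (+y of the plate); its pivot runs along the plate's x axis 42 mm from the plate's middle in x and 90 mm in y, 8 mm above the worktop, and this point is 69 mm along the lever from it: at the start about 44 mm out from the pivot and 64 mm up, flat 69 mm out and 11 mm up
- lever_near_right (a joint): angle of the steel thumb lever beside the near right (-x, -y) corner, in rad: 0 to 0.1 at the start = raised, sloping up and outwards at about 52 deg; 0.9 = pressed down flat, level with the worktop. Takes 2 to 3 N at the tab and stays where it is left. Flat, its cam fills the gap of a short seat to within 1 mm
- tab_near_right (a point): centre of the upper face of this lever's thumb tab (28 mm wide, 36 mm long, 5 mm thick). The lever points to the right (-y of the plate); its pivot runs along the plate's x axis 42 mm from the plate's middle in x and 90 mm in y, 8 mm above the worktop, and this point is 69 mm along the lever from it: at the start about 44 mm out from the pivot and 64 mm up, flat 69 mm out and 11 mm up
- lever_far_left (a joint): angle of the steel thumb lever beside the far left (+x, +y) corner, in rad: 0 to 0.1 at the start = raised, sloping up and outwards at about 52 deg; 0.9 = pressed down flat, level with the worktop. Takes 2 to 3 N at the tab and stays where it is left. Flat, its cam fills the gap of a short seat to within 1 mm
- tab_far_left (a point): centre of the upper face of this lever's thumb tab (28 mm wide, 36 mm long, 5 mm thick). The lever points to the left (+y of the plate); its pivot runs along the plate's x axis 42 mm from the plate's middle in x and 90 mm in y, 8 mm above the worktop, and this point is 69 mm along the lever from it: at the start about 44 mm out from the pivot and 64 mm up, flat 69 mm out and 11 mm up
- lever_far_right (a joint): angle of the steel thumb lever beside the far right (+x, -y) corner, in rad: 0 to 0.1 at the start = raised, sloping up and outwards at about 52 deg; 0.9 = pressed down flat, level with the worktop. Takes 2 to 3 N at the tab and stays where it is left. Flat, its cam fills the gap of a short seat to within 1 mm
- tab_far_right (a point): centre of the upper face of this lever's thumb tab (28 mm wide, 36 mm long, 5 mm thick). The lever points to the right (-y of the plate); its pivot runs along the plate's x axis 42 mm from the plate's middle in x and 90 mm in y, 8 mm above the worktop, and this point is 69 mm along the lever from it: at the start about 44 mm out from the pivot and 64 mm up, flat 69 mm out and 11 mm up
- cup_mid (a point): centre, half-way up, of a small steel sauce cup (68 mm across, 40 mm tall) that stands loose on the middle of the plate
- marker_pen: black and white marker pen, 17 x 135 x 16 mm, lying between the two right-hand levers of the stand; origin at the centre of its underside
- deli_tub: white lidded deli tub, 114 mm across, 68 mm tall, behind the stand; origin at the centre of its underside
- shaker: small glass salt shaker with steel cap, 45 mm across, 87 mm tall, behind the stand; origin at the centre of its underside
- tape: roll of masking tape, 104 mm across, 25 mm tall, lying behind the stand; origin at the centre of its underside
- spare_cup: second steel sauce cup, 68 mm across, 40 mm tall, on the worktop behind the stand to the left; origin at the centre of its underside

How it is judged:
By the outcome, as a careful person would: the job done as asked, in the order asked, and still so for the second after the job is handed in, with the robot touching nothing.
It also fails if it takes over 58 s, if anything falls off the work surface, if the arm or the gripper's body presses on something with over 40 N, if the wrist force passes 120 N, or if a joint passes its speed limit or range.

## Working session

There is one attempt and no reset: what is moved stays moved. The work goes in short steps, Python scripts to look and compute and a tool call to move; the robot and the scene stay as the last step left them, time stands still between calls to the robot, and variables do not carry over. Pictures are saved under pics/ and viewed, at most 10 in all, crops included, and the job is handed in when it is done.

Besides the shell and the picture viewer there is one more tool, called after "Emit:" by a JSON object that holds its "fn" and its "kwargs". move_arm: Moves the arm, as the interface text tells. Its arguments: {"type":"object","properties":{"targets":{"type":"array"},"grip":{"type":"number"},"newtons":{"type":"number"}},"required":["targets"]}

```bash
mkdir -p pics; cat > h.py <<'E'
from plant import *
import numpy as np, cv2
from scipy.spatial.transform import Rotation as R
def rot(o):
    o=np.array(o,float); 
    return o if o.shape==(3,3) else R.from_rotvec(o).as_matrix() if o.size==3 else R.from_quat(o).as_matrix()
def cloud(c):
    u,v=np.meshgrid(np.arange(640.),np.arange(480.))
    K=np.array([[c["fx"],0,c["cx"]],[0,c["fy"],c["cy"]],[0,0,1]])
    n=cv2.undistortPoints(np.stack([u.ravel(),v.ravel()],1)[:,None],K,np.array(c["distortion"],float))[:,0]
    z=c["z_map"].ravel()
    p=np.stack([n[:,0]*z,-n[:,1]*z,-z],1)@rot(c["orientation"]).T+np.array(c["position"])
    p[z==0]=np.nan
    return p.reshape(480,640,3)
E
python3 - <<'E'
from h import *
o=get_obs();print({k:np.round(v,3) for k,v in o.items()})
for n in("top","side"):
    c=camera(n);cv2.imwrite(f"pics/{n}0.png",c["image"][:,:,::-1]);np.save(f"{n}0.npy",cloud(c))
    print(n,c["position"],c["orientation"],c["fx"],c["distortion"])
E
```

```text
{'time_s': np.float64(0.0), 'qpos': array([ 1.137,  0.181,  1.608, -0.   ,  1.354, -0.206]), 'joint_vel': array([ 0.001, -0.001, -0.   ,  0.001, -0.   , -0.   ]), 'joint_torque': array([ 1.0000e-03, -4.3386e+01, -3.4185e+01,  7.0000e-02,  3.9000e-02,
       -0.0000e+00]), 'eef_pos': array([129.648, 559.686, 254.848]), 'tcp_rot': array([-3.570e-01, -3.121e+00,  3.000e-03]), 'force': array([ 0.089, -0.712, -0.174]), 'torque': array([-0.017,  0.029, -0.02 ]), 'grasp_force': np.float64(0.0), 'width': np.float64(88.053)}
top [450.16827152 -46.31854229 898.33952489] [ 0.0721397  -0.08172463 -1.55969819] 442.94918279304835 [-0.01433796  0.          0.          0.          0.        ]
side [382.00045551 815.62396879 570.75273741] [ 0.14454129 -1.45946632 -2.54130662] 549.2035104442709 [-0.12571162  0.          0.          0.          0.        ]
```

View pics/top0.png

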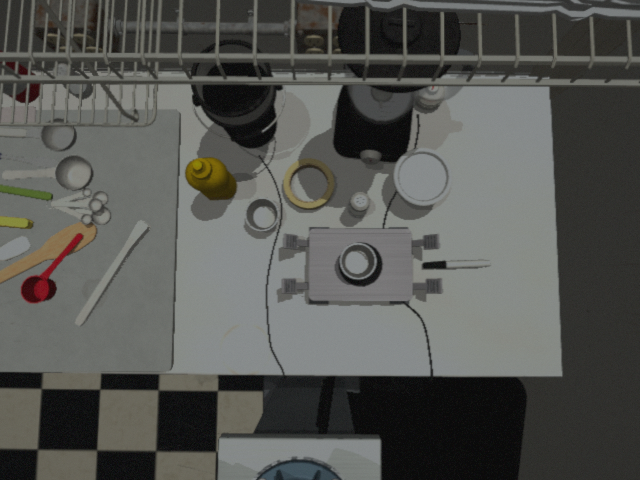

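View pics/side0.png

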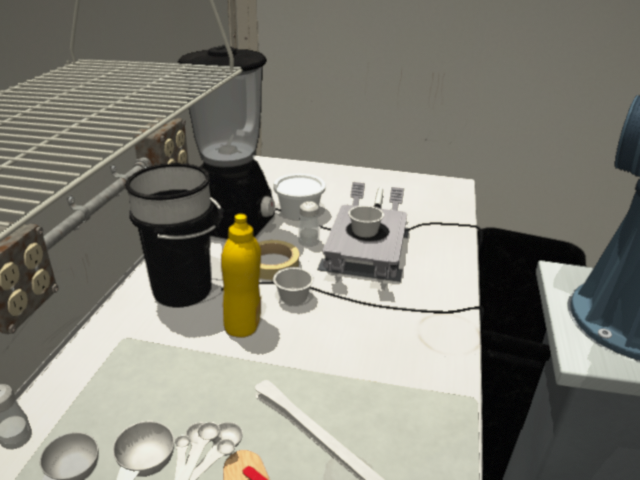

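```bash
python3 - <<'E'
from h import *
for n in("top","side"):
    p=np.load(n+"0.npy")
    m=(abs(p[...,2]-42)<5)
    # largest component
    k,l,s,c=cv2.connectedComponentsWithStats(m.astype(np.uint8))
    for i in np.argsort(-s[1:,4])[:3]+1:
        q=p[l==i]; r=cv2.minAreaRect(q[:,:2].astype(np.float32))
        print(n,s[i],r,np.nanmedian(q[:,2]))
E
```

```text
top [ 309  229  103   72 6260] ((489.04052734375, -115.7305679321289), (137.8921661376953, 198.4714813232422), 0.524229109287262) 41.49137054322961
top [ 558   87   23  393 1144] ((471.9522399902344, -524.9595947265625), (764.7904052734375, 8.651240348815918), 0.34916946291923523) 41.888476783763394
top [345 250  25  24 425] ((493.94708251953125, -109.30196380615234), (45.01750183105469, 45.16233825683594), 45.89482498168945) 44.37173962011968
side [ 323  200   84   65 2931] ((490.3741455078125, -126.135009765625), (141.01907348632812, 229.73678588867188), 0.5121246576309204) 42.80091078588384
side [ 258  140  378   45 1368] ((361.9966735839844, -523.9800415039062), (975.2725219726562, 17.785045623779297), 0.07525049149990082) 41.97195110323918
side [  0 240 141 144 895] ((900.4519653320312, 228.40603637695312), (6.328771114349365, 389.38116455078125), 0.2561527192592621) 41.992557760017235
```

The top view shows the plate at px (309–412, 229–302) with the cup at (358,262). The lever tabs are at about (290,242), (289,286), (430,242) and (431,286), and the pen is at (423–490,265). The side view shows the same layout with all four levers raised. I'll check the tab positions against the stand geometry.

```bash
python3 - <<'E'
from h import *
p=np.load("top0.npy"); c=np.array([489.04,-115.73]); t=np.radians(.52)
q=(p[...,:2]-c)@np.array([[np.cos(t),-np.sin(t)],[np.sin(t),np.cos(t)]])
for sx in(-1,1):
  for sy in(1,-1):
    m=(abs(q[...,0]-42*sx)<25)&(q[...,1]*sy>112)&(q[...,1]*sy<160)&(p[...,2]>48)&(p[...,2]<100)
    print(sx,sy,m.sum(),"mean local",q[m].mean(0).round(1),"z",p[m][:,2].mean().round(1),p[m][:,2].min().round(),p[m][:,2].max().round(),"yrange",q[m][:,1].min().round(),q[m][:,1].max().round())
    f=lambda x,y:(c+[x*np.cos(t)-y*np.sin(t),x*np.sin(t)+y*np.cos(t)]).round(1)
    print("  corner",f(52*sx,74*sy),"tab@65out",f(42*sx,155*sy))
m=(np.hypot(q[...,0],q[...,1])<60)&(p[...,2]>76)&(p[...,2]<90);print("cup",cv2.minEnclosingCircle(q[m].astype(np.float32)),p[m][:,2].mean())
m=(q[...,1]<-105)&(q[...,1]>-290)&(abs(q[...,0])<25)&(p[...,2]>8)&(p[...,2]<30);print("pen",q[m].min(0),q[m].max(0))
o=get_obs();print(R.from_rotvec(o["tcp_rot"]).as_matrix().round(3))
E
```

```text
-1 1 219 mean local [-41.8 135.9] z 62.5 48.0 76.0 yrange 121.0 148.0
  corner [436.4 -42.2] tab@65out [445.6  38.9]
-1 -1 250 mean local [ -41.9 -135.7] z 61.4 48.0 75.0 yrange -149.0 -122.0
  corner [ 437.7 -190.2] tab@65out [ 448.4 -271.1]
1 1 208 mean local [ 42.3 133.2] z 63.8 48.0 78.0 yrange 120.0 145.0
  corner [540.4 -41.3] tab@65out [529.6  39.6]
1 -1 244 mean local [  42.2 -131.3] z 64.3 48.0 79.0 yrange -143.0 -115.0
  corner [ 541.7 -189.3] tab@65out [ 532.4 -270.3]
cup ((4.632623195648193, 6.9142303466796875), 33.99311828613281) 81.2148774102221
pen [  -6.30384792 -262.15267672] [   9.93904634 -126.97424586]
[[-0.974  0.226 -0.001]
 [ 0.226  0.974 -0.001]
 [ 0.    -0.001 -1.   ]]
```

Emit:
{"fn": "move_arm", "kwargs": {"targets": [[[0,0,0,-6.8],[0,0,0,-6.8],[-0.0236,-0.0463,0,0],[-0.0236,-0.0463,0,0],[-0.0236,-0.0463,0,0],[-0.0236,-0.0463,0,0],[-0.0236,-0.0463,0,0],[-0.0236,-0.0463,0,0],[-0.0236,-0.0463,0,0],[-0.0236,-0.0463,0,0],[-0.0236,-0.0463,0,0],[-0.0236,-0.0463,0,0]]], "grip": 1, "newtons": 20}}

```text
time_s: 1.6
eef_pos: [370.6, 97.8, 255.7]
tcp_rot: [-0.015, 3.141, 0.0]
force: [0.5, 0.3, -0.1]
width: 0.5
grasp_force: 0.0
```

Emit:
{"fn": "move_arm", "kwargs": {"targets": [[[-0.0161,-0.0352,0.01,0],[-0.0161,-0.0352,0.01,0],[-0.0161,-0.0352,0.01,0],[-0.0161,-0.0352,0.01,0],[0,0,0.04,0],[0,0,0.04,0],[0,0,0.035,0],[0,0,0.02,0],[0,0,0,0],[0,0,0,0]]]}}

```text
time_s: 2.85
eef_pos: [436.4, -40.9, 81.4]
tcp_rot: [-0.015, 3.141, -0.0]
force: [0.8, -0.2, 0.4]
width: 0.1
grasp_force: 0.0
```

Emit:
{"fn": "move_arm", "kwargs": {"targets": [[[0,0,0.01,0],[0,0,0.008,0],[0,0,0.002,0],[0,0,0.001,0],[0,0,0.001,0],[0,0,0,0]]]}}

```text
time_s: 3.6
eef_pos: [436.1, -40.7, 59.3]
tcp_rot: [0.015, -3.141, 0.0]
force: [-3.4, 0.9, 6.8]
width: 0.5
grasp_force: 3.2
```

Emit:
{"fn": "move_arm", "kwargs": {"targets": [[[0,0,0.001,0],[0,0,0,0],[0,0,0,0]]]}}

```text
time_s: 3.98
eef_pos: [436.1, -40.7, 59.1]
tcp_rot: [0.016, -3.141, 0.0]
force: [-6.2, 2.6, 16.8]
width: 0.0
grasp_force: 8.9
```

Emit:
{"fn": "move_arm", "kwargs": {"targets": [[[0,0,-0.005,0],[0,0,-0.015,0],[0,-0.037,0,0],[0,-0.037,0,0],[0,-0.037,0,0],[0,-0.037,0,0],[0,0,0.01,0],[0,0,0.007,0],[0,0,0.001,0],[0,0,0.001,0],[0,0,0.001,0],[0,0,0,0]]]}}

```text
time_s: 5.48
eef_pos: [436.9, -187.8, 59.2]
tcp_rot: [0.018, -3.139, -0.001]
force: [-10.2, 3.0, 19.6]
width: 0.3
grasp_force: 10.3
```

Emit:
{"fn": "move_arm", "kwargs": {"targets": [[[0,0,-0.005,0],[0,0,-0.015,0],[-0.035,0,0,0],[-0.035,0,0,0],[-0.034,0,0,0],[0,0,0,0],[0,0,0.01,0],[0,0,0.007,0],[0,0,0.001,0],[0,0,0.001,0],[0,0,0,0]]]}}

```text
time_s: 6.85
eef_pos: [540.1, -187.3, 59.2]
tcp_rot: [0.014, -3.139, -0.002]
force: [-4.8, 2.8, 11.5]
width: 1.0
grasp_force: 5.5
```

Emit:
{"fn": "move_arm", "kwargs": {"targets": [[[0,0,-0.005,0],[0,0,-0.025,0],[0,0,-0.025,0],[0,0.037,0,0],[0,0.037,0,0],[0,0.037,0,0],[0,0.037,0,0],[0,0,0.025,0],[0,0,0.02,0],[0,0,0.007,0],[0,0,0.002,0],[0,0,0.001,0]]]}}

```text
time_s: 8.35
eef_pos: [540.4, -40.1, 59.3]
tcp_rot: [-0.014, 3.141, -0.001]
force: [-0.9, 1.1, 0.9]
width: 0.4
grasp_force: 0.1
```

Emit:
{"fn": "move_arm", "kwargs": {"targets": [[[0,0,0.001,0],[0,0,0.001,0],[0,0,0.001,0],[0,0,0,0]]]}}

```text
time_s: 8.85
eef_pos: [540.6, -39.9, 56.2]
tcp_rot: [-0.015, 3.14, -0.001]
force: [1.3, -0.7, 2.9]
width: 0.2
grasp_force: 1.6
```

Far left gives way: 56.2 mm at 2.9 N. I'll take it to its stop.

Emit:
{"fn": "move_arm", "kwargs": {"targets": [[[0,0,0.001,0],[0,0,0.001,0],[0,0,0.001,0],[0,0,0,0]]]}}

```text
time_s: 9.35
eef_pos: [540.8, -39.9, 54.2]
tcp_rot: [-0.015, 3.14, -0.001]
force: [-3.1, 0.7, 15.3]
width: 0.6
grasp_force: 7.4
```

Emit:
{"fn": "move_arm", "kwargs": {"targets": [[[0,0,-0.002,0],[0,0,-0.002,0],[0,0,-0.002,0],[0,0,-0.003,0],[0,0,-0.03,0],[0,0,-0.036,0],[0.005,0.04,0,0],[0.006,0.04,0,0],[0,0,0.01,0],[0,0,0,0]]]}}

```text
time_s: 10.6
eef_pos: [527.1, 40.1, 116.4]
tcp_rot: [0.016, -3.139, -0.0]
force: [-0.3, -0.4, 1.0]
width: 0.4
grasp_force: 0.0
```

```bash
python3 - <<'E'
from h import *
c=camera("side");cv2.imwrite("pics/s1.png",cv2.resize(c["image"][150:330,240:480,::-1],(800,600),interpolation=cv2.INTER_CUBIC))
E
```

```text
(no output)
```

View pics/s1.png

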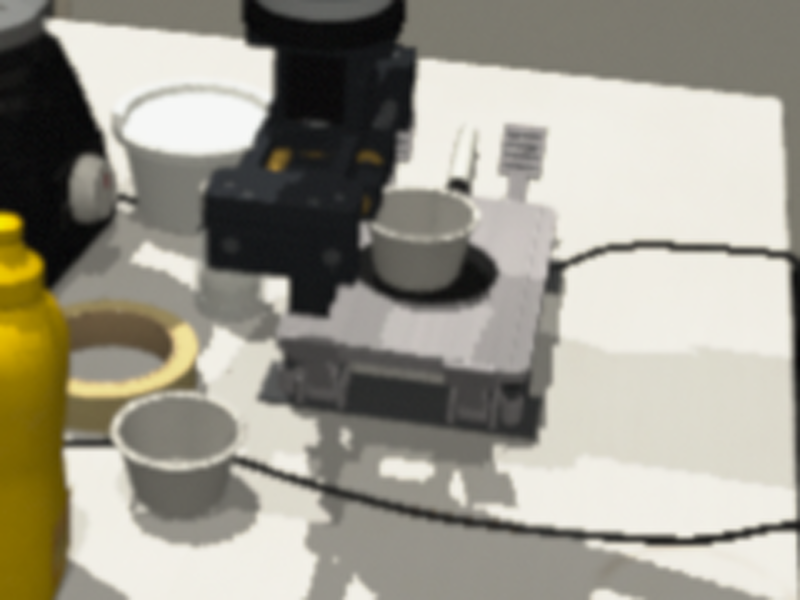

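Emit:
{"fn": "move_arm", "kwargs": {"targets": [[[-0.002,0,0.006,0],[0,0,0.006,0],[0,0,0.006,0],[0,0,0.006,0],[0,0,0.006,0],[0,0,0.006,0],[0,0,0.006,0],[0,0,0.006,0],[0,0,0,0]]]}}

```text
time_s: 11.78
eef_pos: [530.7, 54.1, 74.2]
tcp_rot: [-0.013, 3.139, 0.035]
force: [-10.7, 65.9, 44.9]
width: 0.3
grasp_force: 38.8
```

The fingertips are narrower than I assumed and went down outside the tab end. I'm backing straight up.

Emit:
{"fn": "move_arm", "kwargs": {"targets": [[[0,0,-0.01,0],[0,0,-0.015,0],[0,0,-0.025,0],[0,0,-0.015,0],[0,0,0,0],[0,0,0,0]]]}}

```text
time_s: 12.52
eef_pos: [529.7, 40.0, 133.8]
tcp_rot: [0.014, -3.14, -0.0]
force: [-0.7, -0.4, 0.0]
width: 0.5
grasp_force: 0.0
```

```bash
python3 - <<'E'
from h import *
c=camera("side");p=cloud(c);cv2.imwrite("pics/s2.png",cv2.resize(c["image"][150:330,240:480,::-1],(800,600),interpolation=cv2.INTER_CUBIC))
q=p-[489,-115.7,0]
m=(abs(q[...,0])<200)&(abs(q[...,1])<90)&(abs(p[...,2]-42)<4)
k,l,s,_=cv2.connectedComponentsWithStats(m.astype(np.uint8));i=np.argmax(s[1:,4])+1
print(cv2.minAreaRect(p[l==i][:,:2].astype(np.float32)),get_obs()["force"])
p0=np.load("side0.npy");m0=m&False
for P in(p0,p):
  a=P-[489,-115.7,0]
  for sx in(-1,1):
    m=(abs(a[...,0]-42*sx)<22)&(a[...,1]>108)&(a[...,1]<185)&(P[...,2]>14)&(P[...,2]<95)
    print(sx,m.sum(),a[m].mean(0).round(1),a[m].min(0).round(),a[m].max(0).round())
E
```

```text
((489.6009216308594, -115.68814086914062), (140.29884338378906, 179.74935913085938), 0.03775643929839134) [-0.1584555  -0.54447248 -0.33891347]
-1 152 [-42.3 138.4  59.2] [-55. 110.  28.] [-28. 152.  75.]
1 171 [ 41.7 135.3  59.3] [ 29. 108.  25.] [ 56. 151.  78.]
-1 157 [-42.3 137.7  58.2] [-55. 108.  24.] [-28. 153.  76.]
1 126 [ 41.6 142.2  55.7] [ 28. 108.  22.] [ 56. 157.  71.]
```

View pics/s2.png

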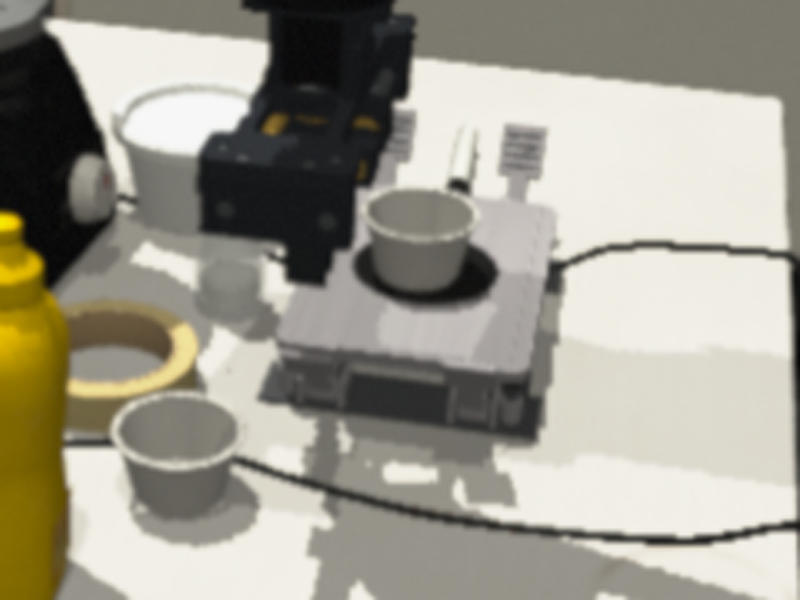

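The picture and depth show the far-left lever already slightly lower (top 78 to 71 mm) and the plate unshifted. I'll press further in on the tab, drifting outwards as it sinks.

Emit:
{"fn": "move_arm", "kwargs": {"targets": [[[0,-0.01,0,0],[0,-0.01,0.01,0],[0,0,0.01,0],[0,0,0.01,0],[0,0,0.006,0],[0,0.001,0.006,0],[0,0.001,0.006,0],[0,0.002,0.006,0],[0,0,0,0]]]}}

```text
time_s: 13.7
eef_pos: [530.2, 24.4, 80.3]
tcp_rot: [0.016, -3.141, -0.0]
force: [-0.5, 0.5, -0.1]
width: 0.5
grasp_force: 0.0
```

Emit:
{"fn": "move_arm", "kwargs": {"targets": [[[0,0.001,0.004,0],[0,0.001,0.004,0],[0,0.001,0.004,0],[0,0,0,0]]]}}

```text
time_s: 14.2
eef_pos: [530.0, 27.3, 68.3]
tcp_rot: [0.015, -3.141, -0.0]
force: [1.3, -0.5, 0.1]
width: 0.4
grasp_force: 0.0
```

```bash
python3 - <<'E'
from h import *
c=camera("side");p=cloud(c);a=camera("top")
i1=cv2.resize(c["image"][190:310,280:440,::-1],(800,600),interpolation=cv2.INTER_CUBIC)
cv2.imwrite("pics/s3.png",i1)
P=p-[489,-115.7,0]
for lo,hi in((28,56),):
  m=(P[...,0]>20)&(P[...,0]<65)&(P[...,1]>105)&(P[...,1]<190)&(P[...,2]>10)&(P[...,2]<95)
  v,u=np.nonzero(m)
  for y in range(105,190,5):
    n=m&(P[...,1]>=y)&(P[...,1]<y+5)
    if n.sum(): print(y,n.sum(),np.percentile(P[n][:,2],[0,50,100]).round(),np.percentile(P[n][:,0],[0,50,100]).round())
E
```

```text
130 2 [40. 47. 54.] [30. 31. 31.]
135 2 [53. 54. 56.] [32. 32. 32.]
140 2 [42. 43. 44.] [29. 29. 29.]
145 1 [49. 49. 49.] [30. 30. 30.]
150 8 [53. 59. 67.] [31. 31. 45.]
155 92 [50. 63. 71.] [28. 41. 51.]
160 41 [52. 56. 71.] [29. 41. 54.]
165 9 [55. 57. 58.] [30. 42. 54.]
```

View pics/s3.png

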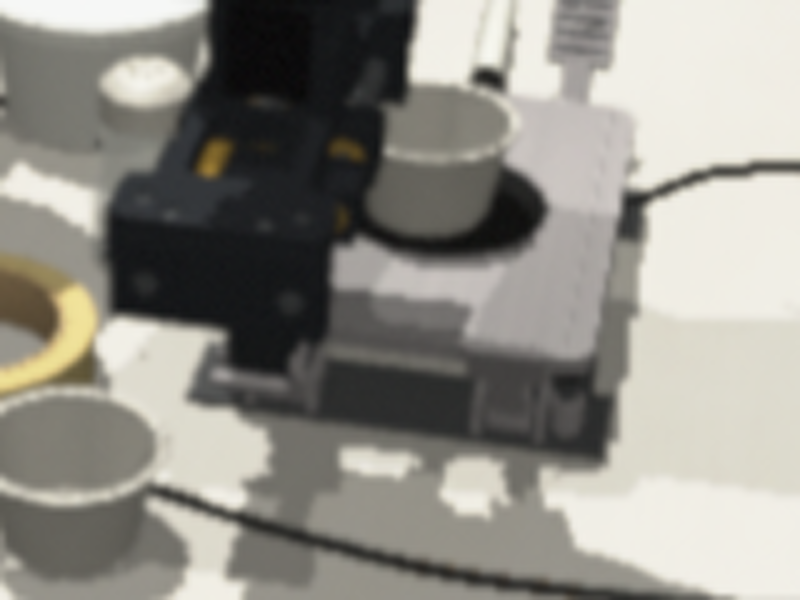

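The picture shows the tab end at about (250,380) in the crop, now y≈165 local and z≈56, so the lever is going down under the finger. Continuing.

Emit:
{"fn": "move_arm", "kwargs": {"targets": [[[0,0.002,0.005,0],[0,0.002,0.005,0],[0,0.002,0.005,0],[0,0.002,0.005,0],[0,0.002,0.004,0],[0,0.001,0.003,0],[0,0,0.002,0],[0,0,0,0]]]}}

```text
time_s: 15.3
eef_pos: [530.0, 38.3, 39.5]
tcp_rot: [0.015, -3.141, -0.0]
force: [0.6, 0.8, 0.5]
width: 0.5
grasp_force: 0.0
```

Emit:
{"fn": "move_arm", "kwargs": {"targets": [[[0,0,0.001,0],[0,0,0.001,0],[0,0,0.001,0],[0,0,0.001,0],[0,0,0,0]]]}}

```text
time_s: 15.92
eef_pos: [530.3, 38.2, 35.6]
tcp_rot: [-0.015, 3.142, -0.0]
force: [0.7, -0.2, -0.1]
width: 0.7
grasp_force: 0.1
```

Emit:
{"fn": "move_arm", "kwargs": {"targets": [[[0,0,0.001,0],[0,0,0.001,0],[0,0,0.001,0],[0,0,0,0],[0,0,0,0]]]}}

```text
time_s: 16.55
eef_pos: [530.2, 38.1, 32.6]
tcp_rot: [0.015, -3.141, 0.0]
force: [-0.3, -0.6, 0.1]
width: 0.4
grasp_force: 0.0
```

```bash
python3 - <<'E'
from h import *
c=camera("side");p=cloud(c)
cv2.imwrite("pics/s4.png",cv2.resize(c["image"][220:310,300:420,::-1],(800,600),interpolation=cv2.INTER_CUBIC))
P=p-[489,-115.7,0]
m=(P[...,0]>25)&(P[...,0]<60)&(P[...,1]>105)&(P[...,1]<190)&(P[...,2]>6)&(P[...,2]<95)
for y in range(105,190,5):
    n=m&(P[...,1]>=y)&(P[...,1]<y+5)
    if n.sum(): print(y,n.sum(),np.percentile(P[n][:,2],[0,50,100]).round(),np.percentile(P[n][:,0],[0,50,100]).round())
E
```

```text
145 4 [13. 14. 16.] [28. 29. 32.]
150 3 [14. 15. 17.] [29. 29. 31.]
155 6 [13. 15. 15.] [28. 30. 56.]
160 21 [15. 16. 22.] [29. 39. 56.]
165 77 [ 6. 24. 33.] [28. 41. 60.]
170 54 [ 6. 16. 31.] [29. 42. 57.]
175 52 [ 6. 14. 19.] [26. 40. 54.]
180 1 [18. 18. 18.] [43. 43. 43.]
```

View pics/s4.png

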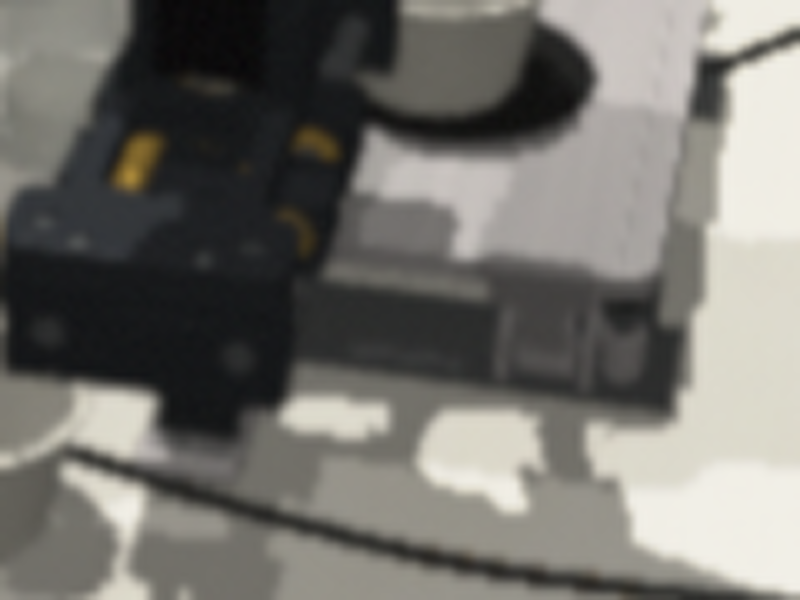

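Correction: the heights given are above the worktop, so flat is z=11 and TCP 28. The image shows the tab nearly flat at about 16 mm. Pressing on.

Emit:
{"fn": "move_arm", "kwargs": {"targets": [[[0,0,0.001,0],[0,0,0.001,0],[0,0,0.001,0],[0,0,0.001,0],[0,0,0.001,0],[0,0,0.0005,0],[0,0,0,0],[0,0,0,0]]]}}

```text
time_s: 17.6
eef_pos: [530.3, 38.2, 27.9]
tcp_rot: [0.015, -3.142, -0.0]
force: [-3.1, 1.2, 8.4]
width: 0.6
grasp_force: 4.3
```

Emit:
{"fn": "move_arm", "kwargs": {"targets": [[[0,0,0.001,0],[0,0,0.0005,0],[0,0,0,0],[0,0,0,0]]]}}

```text
time_s: 18.1
eef_pos: [530.5, 38.2, 27.5]
tcp_rot: [0.016, -3.141, 0.0]
force: [-7.8, 2.0, 20.3]
width: 0.1
grasp_force: 10.2
```

Emit:
{"fn": "move_arm", "kwargs": {"targets": [[[0,0,-0.006,0],[0,0,-0.025,0],[0,0,-0.025,0],[0,0,0,0],[-0.005,-0.04,0,0],[-0.005,-0.04,0,0],[0,0,0,0],[0,0,0.012,0],[0,0,0.008,0],[0,0,0,0]]]}}

```text
time_s: 19.35
eef_pos: [539.9, -40.5, 60.2]
tcp_rot: [0.017, -3.139, -0.001]
force: [0.2, -0.4, 0.7]
width: 0.5
grasp_force: 0.0
```

Emit:
{"fn": "move_arm", "kwargs": {"targets": [[[0,0,0.001,0],[0,0,0.001,0],[0,0,0.001,0],[0,0,0.001,0],[0,0,0,0],[0,0,0,0]]]}}

```text
time_s: 20.1
eef_pos: [541.3, -41.7, 58.5]
tcp_rot: [-0.015, 3.141, 0.0]
force: [-1.9, 0.6, 7.0]
width: 0.4
grasp_force: 3.1
```

Emit:
{"fn": "move_arm", "kwargs": {"targets": [[[0,0,0.001,0],[0,0,0.0005,0],[0,0,0,0],[0,0,0,0],[0,0,0,0]]]}}

```text
time_s: 20.72
eef_pos: [541.4, -41.7, 58.3]
tcp_rot: [-0.015, 3.141, -0.0]
force: [-6.3, 1.6, 18.2]
width: 0.5
grasp_force: 8.8
```

The corner is carried now: 18 N at 58.3 mm, against 54.2 mm before. Next I retreat up and towards the left front, then look.

Emit:
{"fn": "move_arm", "kwargs": {"targets": [[[0,0,-0.002,0],[0,0,-0.004,0],[0,0,-0.03,0],[0,0,-0.05,0],[0,0,-0.05,0],[0,0,-0.05,0],[0.02,0.045,0,0],[0.02,0.045,0,0],[0.02,0.045,0,0],[0.02,0.045,0,0],[0.02,0.045,0,0],[0,0,0,0]]]}}

```text
time_s: 22.22
eef_pos: [437.3, 184.6, 242.2]
tcp_rot: [0.022, -3.141, -0.001]
force: [0.0, -0.1, 0.1]
width: 0.7
grasp_force: 0.0
```

```bash
python3 - <<'E'
from h import *
a=camera("top");c=camera("side")
cv2.imwrite("pics/t5.png",cv2.resize(a["image"][170:330,230:510,::-1],(800,457),interpolation=cv2.INTER_CUBIC))
cv2.imwrite("pics/s5.png",cv2.resize(c["image"][160:310,260:460,::-1],(800,600),interpolation=cv2.INTER_CUBIC))
p=cloud(a)
m=abs(p[...,2]-42)<5
k,l,s,_=cv2.connectedComponentsWithStats(m.astype(np.uint8));i=np.argmax(s[1:,4])+1
print(s[i],cv2.minAreaRect(p[l==i][:,:2].astype(np.float32)))
for n,p in(("top",p),("side",cloud(c))):
  q=p-[489,-115.7,0]
  for sx in(-1,1):
    for sy in(-1,1):
      m=(abs(q[...,0]-42*sx)<12)&(q[...,1]*sy>142)&(q[...,1]*sy<182)&(p[...,2]>7)&(p[...,2]<95)
      print(n,sx,sy,m.sum(),np.percentile(p[m][:,2],[5,50,95]).round(1) if m.any() else "",(q[m][:,1]*sy).max().round(1) if m.any() else "")
print(get_obs()["eef_pos"],get_obs()["force"])
E
```

```text
[ 309  228  103   73 6252] ((489.88525390625, -115.66134643554688), (139.51454162597656, 198.447265625), 0.47436532378196716)
top -1 -1 53 [67.1 71.2 74.1] 149.0
top -1 1 48 [68.5 71.4 73.9] 147.8
top 1 -1 12 [74.4 76.1 77.5] 143.3
top 1 1 197 [ 7.5 10.1 12.4] 175.3
side -1 -1 0  
side -1 1 62 [63.6 71.1 74.6] 152.1
side 1 -1 0  
side 1 1 182 [ 9.2 11.4 13.3] 180.7
[438.91089503 182.36461981 242.28264036] [ 0.69384871 -0.3337353   0.64286952]
```

View pics/t5.png

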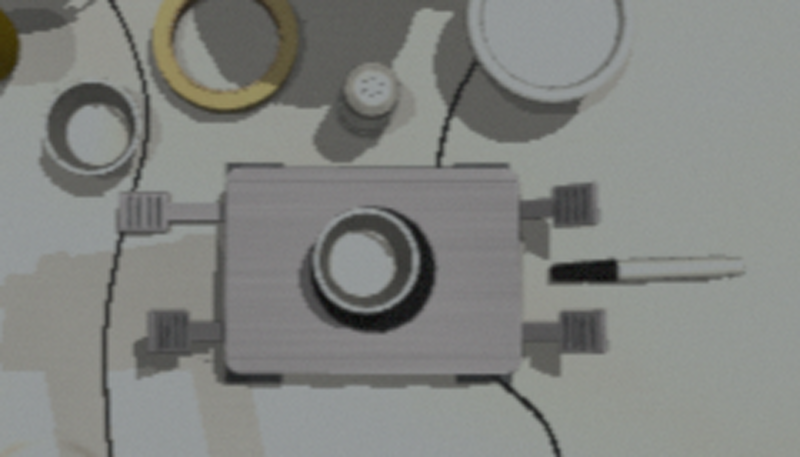

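View pics/s5.png

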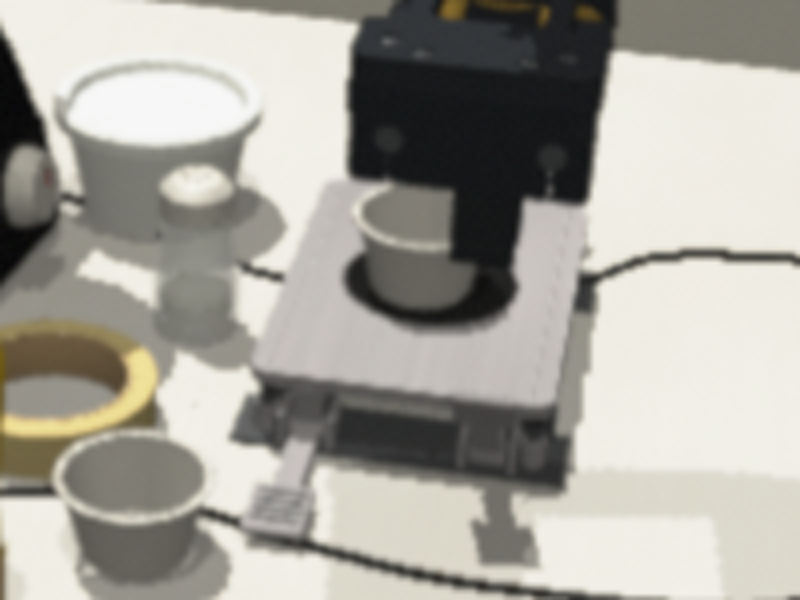

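The top view shows the far-left lever flat (tab at crop px (145,212), z≈11). The other three levers are raised, and the plate, cup and pen are in place. The gripper is clear, so I'm handing in.

```bash
python3 -c "
from plant import *
print(hand_in())"
```

```text
the job is handed in; nothing more can be done
None
```

The far-left corner was the one that rocked. Its lever is now flat and the corner held under an 18 N press; the other three levers are still raised, the plate and cup are in place, and the job is handed in. On the first try at the lever, the fingertips slipped off the tab's end and pushed it sideways with about 80 N before I backed off.

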